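# Wipe a slide wire clean with its own contact

### The job

Wipe the bridge's slide wire clean with its own sliding contact. With a fingertip against its side, push the jockey along its rod to the left-hand stop (left as the robot sees it), its key left up; then press the key down lightly so that the contact sits on the wire, and keeping it down trace the whole wire in one unbroken stroke to the right-hand stop; then let the key spring up and leave the jockey there. Work with the fingertips only: do not grip the jockey or take it between the fingers, do not shift or lift the bridge, and leave the things lying round it alone.

Things in the scene. Friction and masses are not known exactly. Their poses are not given: they have to be found in the camera images.
- bridge: slide-wire bridge: loose dark wooden board of about 2 kg on rubber feet, 150 (its x) x 440 (its y) mm, top face 20 mm above the table. Origin under its centre; z up, y along the board to the left-hand stop, x to the back, away from the robot. A white scale lies along its front; seven black binding posts, up to 43 mm above the table, stand along its back at x = 56 mm
- rod_mid (a point): middle of the steel guide rod, on its axis, 40 mm above the table; axes as the bridge's. The rod is 8 mm thick and runs along y between two square pillars 16 mm wide, 50 mm tall, the end stops, at y = +185 mm (left) and -185 mm (right) from here
- wire_mid (a point): middle of the thin bare wire, which runs along the bridge's y, 30 mm in front of the rod (x = -30 mm), 28 mm above the table
- jockey (a joint): position of the jockey along the rod in m: 0 = against the left-hand stop, grows as it is pushed right (towards the bridge's -y), 0.300 = against the right-hand stop. It slides with about 0.6 N and stays where it is left
- jockey_mid (a point): centre of the jockey's block, on the rod's axis; axes as the bridge's. The block is black, 26 (x) x 50 (y) x 30 mm high, top 56 mm above the table. Its left and right faces lie 25 mm either side of this point; the upper part of each, above the rod, can be pushed with a fingertip. An arm reaches from it to the front over the wire and carries the key
- key (a joint): how far the key is pressed in m: 0 = up, 0.009 = right down. The contact reaches the wire at 0.0035 and is sprung: from 0.0035 to 0.009 it is on the wire. 1 N starts it, about 3 N holds it at 0.006, 4.2 N at 0.009; it springs up when released
- key_top (a point): centre of the key's ribbed black finger saddle, on its upper face, which is 34 mm (x) x 46 mm (y), 30 mm in front of the rod and 68 mm above the table when up; it moves with the key. Along its left and right edges run lips 2.5 mm high, 39 mm apart inside. Axes as the bridge's
- battery_holder: black two-cell battery holder, 33 x 62 x 17 mm, lying behind the bridge; not to be disturbed
- coil_loop: hand-wound copper loop, 55 mm across, 8 mm high, lying behind the bridge; not to be disturbed
- screwdriver: screwdriver, 194 mm long, 25 mm thick, lying in front of the bridge; not to be disturbed
- pencil: green pencil, 123 mm long, 7 mm thick, lying in front of the bridge; not to be disturbed

How it is judged:
By the outcome, as a careful person would: the job done as asked, in the order asked, and still so for the second after the job is handed in, with the robot touching nothing.
It also fails if it takes over 51 s, if anything falls off the work surface, if the arm or the gripper's body presses on something with over 40 N, if the wrist force passes 120 N, or if a joint passes its speed limit or range.

### The arm

A 6-joint arm with a two-finger parallel gripper is mounted at the origin on the work surface; the furniture and walls round the work are solid. World frame = base frame: x ahead of the robot, y to its left, z up, the work surface at z = 0. Lengths are in m, angles in rad, forces in N, time in s.
With the tool pointing down it reaches from about 0.35 to 0.775 m from the base axis. Payload 7.3 kg.
Tool frame: the origin (TCP) lies on the centre line of the jaws, within the pads' length; the fingertips stand 17 mm ahead of it and the grasp point (between the pads) lies 2 mm behind it (robot.tip_extent is the distance from the TCP to the fingertips, in m); z points along the fingers, y is the line along which they close (so a half turn about z gives the same grasp; the last joint's range is limited). The gripper opens to 92 mm and grips with 3 to 60 N. Pads are 19 mm wide; open, the fingers measure 130 mm over their backs; the gripper's body (75 mm by 190 mm) begins 47 mm behind the grasp point.
Start: joints at [1.134, 0.342, 1.524, -0, 1.275, -0.146], TCP at [0.151, 0.503, 0.244] pointing down, gripper open.
Joint ranges: [-2.53, 2.53], [-0.77, 2.02], [0.04, 2.7], [-1, 4.14], [0.28, 2.66], [-3.11, 3.11]. Speed limits (rad/s): [2.57, 2.57, 3.14, 3.14, 3.14, 3.14].

### API

Orientations are given as [roll, pitch, yaw] about the fixed x, y, z axes, in that order (R = Rz(yaw) Ry(pitch) Rx(roll)).
In Python, from cell import robot gives the robot as it stands.
- The arm moves only by the tool step_arm, never from a script. Its argument "motion" is a list of rows, each a list of 2 entries, a list of its own where there are three numbers: the shift along the tool's x, y, z in units of 60 mm (1.0 is 60 mm), then the turn about the tool's z in rad. In form: [[[x, y, z], spin], ...]. A call has 1 to 10 rows; each row is the pose to reach, as a shift and turn from the pose commanded when the call began, along the tool's axes at that moment; what a row does not reach only later rows make up. A row lasts 1/8 s, in which the tool goes at most 62.5 mm and 10.7 degrees, less where a joint would pass 70% of its speed; a pose out of reach is approached as far as the arm can. A call with a gripper value outside its range is refused whole. "hand" is the closure in counts, from 0 (fully open) to 255 (shut), set as the call begins (left out, the last holds). The fingers move at their own pace and stop on an object; "squeeze" is the grip in N (left out, the last holds). Time passes only in rows, so rows that repeat a pose let the fingers close. It gives the time, the measured TCP pose, the force, the opening and the grip force at its end, in the units of the state.
- robot.observe(): the state, without advancing time (a new reading comes with each control period).
- robot.read_camera(name): name is "scene" or "top"; returns a dict with "pixels" (400x640x3 uint8, red, green, blue), "intrinsics" (3x3 intrinsics, pixels), "k1" (the pictures are not rectified: a ray, as slopes to the right and down, at radius r is drawn at 1 + k1 r^2 times it, then the intrinsics apply), "xyz" and "rotation" of the camera in the world. Camera axes: x right, y up, looking along -z (the intrinsics and any distortion apply to the point x, -y, -z); pixel columns grow to the right and rows downward; lengths in m; the calibration is good to about 2 mm. A picture is of the moment at which its call begins. There is no depth.
- robot.hand_in(): hands the job in; it is judged then, once.
The state is a dict: "time": time; "qpos": joint angles; "qvel": joint speeds; "joint_efforts": joint torques, N m; "tool_pos": TCP position; "tool_rot": TCP orientation; "contact_force": force on the tool from outside, world axes, zero at the start; "torque": the same for the moment, N m; "opening": finger opening in m; "grip_force": force on a finger pad.
Only numpy, scipy, OpenCV 4.12 (cv2) and the standard library are available. Lean on these libraries where they do the work, as an engineer would, in place of code of your own. Each camera call takes 0.05 s, during which the arm holds its last target. There are 200 camera calls.

## Working session

There is one attempt and no reset: what is moved stays moved. The work goes in short steps, Python scripts to look and compute and a tool call to move; the robot and the scene stay as the last step left them, time stands still between calls to the robot, and variables do not carry over. Pictures are saved under pics/ and viewed, at most 10 in all, crops included, and the job is handed in when it is done.

Besides the shell and the picture viewer there is one more tool, called after "Call:" as name([rows], argument=value, ...), one row to a line, values as JSON. step_arm: Moves the arm, as the interface text tells. Its arguments: {"type":"object","properties":{"motion":{"type":"array"},"hand":{"type":"number"},"squeeze":{"type":"number"}},"required":["motion"]}

```bash
mkdir -p pics; ls; cat > h.py <<'E'
import numpy as np, cv2
from cell import robot
def cam(n):
    c=robot.read_camera(n); return c
def save(c,f): cv2.imwrite('pics/'+f,c['pixels'][:,:,::-1])
def ray(c,uv):
    K=np.array(c['intrinsics'],float); k=c['k1']
    d=np.linalg.solve(K,[uv[0],uv[1],1.])[:2]; s=d.copy()
    for _ in range(30): s=d/(1+k*(s@s))
    return np.array(c['xyz']),np.array(c['rotation'])@np.array([s[0],-s[1],-1.])
def onz(c,uv,z):
    o,d=ray(c,uv); return o+d*(z-o[2])/d[2]
def proj(c,p):
    q=np.array(c['rotation']).T@(np.array(p)-c['xyz']); s=np.array([q[0],-q[1]])/-q[2]
    s=s*(1+c['k1']*(s@s)); return (np.array(c['intrinsics'])@[s[0],s[1],1])[:2]
def tri(c1,u1,c2,u2):
    o1,d1=ray(c1,u1);o2,d2=ray(c2,u2)
    t=np.linalg.lstsq(np.c_[d1,-d2],o2-o1,rcond=None)[0]
    a=o1+t[0]*d1;b=o2+t[1]*d2; return (a+b)/2,np.linalg.norm(a-b)
E
python3 - <<'E'
from h import *
for n in('scene','top'):
    c=cam(n);save(c,n+'0.png');print(n,c['xyz'],np.round(c['rotation'],3).tolist(),c['intrinsics'],c['k1'])
s=robot.observe();print(s)
E
```

```text
pics
scene [-0.08027354  0.2529882   0.45752006] [1.126, -0.004, -2.193] [[446.05095259   0.         318.01900878]
 [  0.         446.05095259 198.03466255]
 [  0.           0.           1.        ]] 0.02403213852400826
top [ 0.39387132 -0.1869697   0.9249921 ] [0.149, -0.021, -1.592] [[457.4830412    0.         309.07205828]
 [  0.         457.4830412  192.44903307]
 [  0.           0.           1.        ]] 0.04662739891472555
{'time': 0.1, 'qpos': array([ 1.13399868e+00,  3.42651871e-01,  1.52490273e+00, -1.38835437e-06,
        1.27539401e+00, -1.46008601e-01]), 'qvel': array([-1.67711841e-03, -4.55709740e-05, -2.09572199e-03, -1.27213359e-03,
       -1.96076677e-04, -8.34396262e-04]), 'joint_efforts': array([ 1.78195431e-03, -4.32006419e+01, -2.44690865e+01,  7.19262566e-02,
        5.25972841e-02, -1.07804146e-05]), 'tool_pos': array([0.15036409, 0.50266213, 0.2431216 ]), 'tool_rot': array([-3.14025093e+00, -1.95965225e-04,  2.85080388e+00]), 'contact_force': array([ 0.05348234, -0.27071265, -0.16386231]), 'torque': array([-0.01336736, -0.00378167, -0.00643181]), 'grip_force': 0.0, 'opening': 0.0920206306728825}
```

View pics/scene0.png

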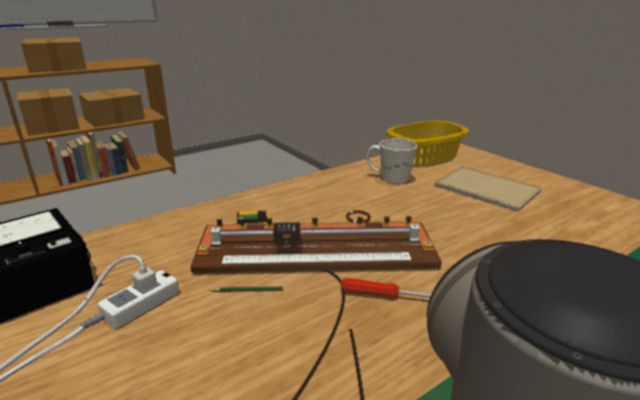

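View pics/top0.png

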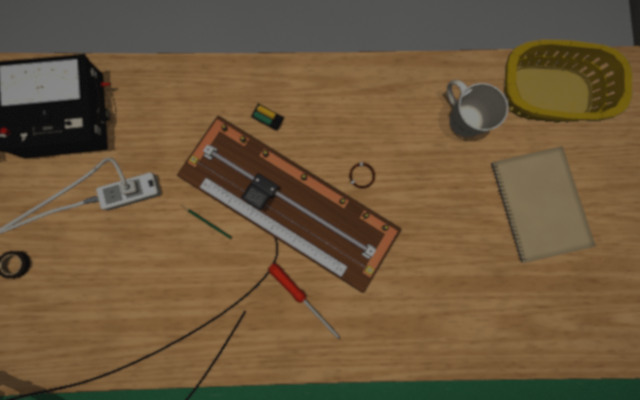

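The scene view shows the bridge at about (315,248), with the jockey at (287,233). In the top view the pillars are at about (209,152) and (370,251), and the jockey is at (261,190). Camera rotation is given as rpy, so I'll fix the helper and crop in closer.

```bash
sed -i "s/^def cam(n):/from scipy.spatial.transform import Rotation as Ro\ndef cam(n):/; s/c=robot.read_camera(n); return c/c=robot.read_camera(n); c['rotation']=Ro.from_euler('xyz',c['rotation']).as_matrix(); return c/" h.py
python3 - <<'E'
from h import *
c=cam('top');a=c['pixels'][105:305,170:410,::-1]
b=cam('scene')['pixels'][195:285,185:445,::-1]
A=cv2.resize(a,None,fx=3.3,fy=3,interpolation=2);A=cv2.resize(a,(720,600),interpolation=2)
cv2.imwrite('pics/topc.png',cv2.convertScaleAbs(A,alpha=1.8))
cv2.imwrite('pics/scc.png',cv2.convertScaleAbs(cv2.resize(b,(780,270),interpolation=2),alpha=1.8))
E
```

```text
(no output)
```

View pics/topc.png

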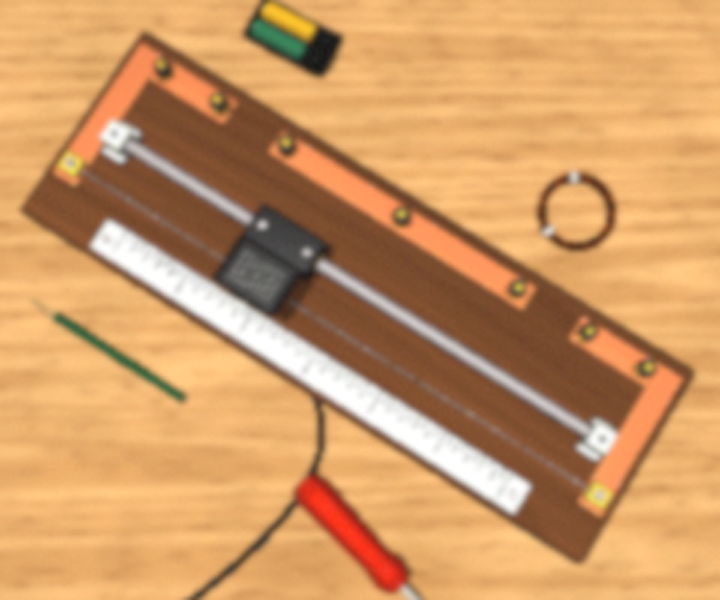

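View pics/scc.png

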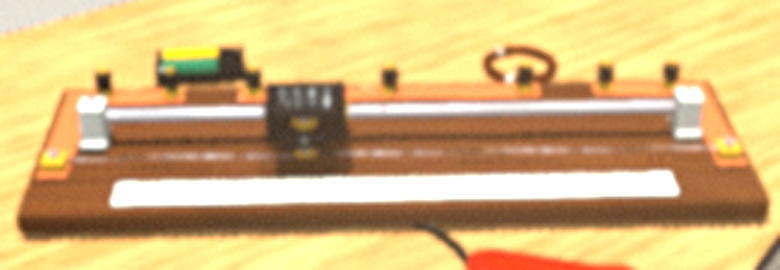

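The top crop shows the pillar tops at crop (116,133) and (600,437), and the block screws at (263,224) and (307,252). The board corners are at (145,33), (692,375), (582,562) and (23,208). In the scene crop the pillar tops are at about (92,100) and (687,92).

```bash
python3 - <<'E'
from h import *
t=cam('top');s=cam('scene')
T=lambda x,y:(170+(x+.5)/3-.5,105+(y+.5)/3-.5)
S=lambda x,y:(185+(x+.5)/3-.5,195+(y+.5)/3-.5)
C=np.array([onz(t,T(*p),.02) for p in [(145,33),(692,375),(582,562),(23,208)]])
print('board',C.round(4).tolist(),C.mean(0),[np.linalg.norm(C[i]-C[i-1]).round(4) for i in range(4)])
y=(C[0]+C[3]-C[1]-C[2])/2;print('yaw of y',np.degrees(np.arctan2(y[1],y[0])))
L=onz(t,T(116,133),.05);R=onz(t,T(600,437),.05);d=(L-R)
print('pillars',L,R,np.linalg.norm(d),np.degrees(np.arctan2(d[1],d[0])),(L+R)/2)
print('tri',tri(t,T(116,133),s,S(92,98)),tri(t,T(600,437),s,S(687,90)))
u=d/np.linalg.norm(d);n=np.array([u[1],-u[0],0])  # bridge x
M=(L+R)/2;B=C.mean(0)
print('rod x in board',n@(M-B),u@(M-B))
for p,z in[((285,238),.056),((258,272),.068)]:
    P=onz(t,T(*p),z);print(P,'y',u@(P-M),'x',n@(P-M))
print('tri jockey top', tri(t,T(263,206),s,S(268,86)),tri(t,T(328,247),s,S(346,84)))
print(robot.observe()['time'])
E
```

```text
board [[0.6905, -0.0267, 0.02], [0.4514, -0.3882, 0.02], [0.3323, -0.3107, 0.02], [0.5709, 0.0528, 0.02]] [ 0.51127722 -0.16818634  0.02      ] [np.float64(0.1436), np.float64(0.4334), np.float64(0.1421), np.float64(0.4348)]
yaw of y 56.61700871517153
pillars [ 0.61364405 -0.0137719   0.05      ] [ 0.41136861 -0.3210953   0.05      ] 0.367917140171109 56.64771493271032 [ 0.51250633 -0.1674336   0.05      ]
tri (array([ 0.61294416, -0.01396356,  0.0545667 ]), np.float64(0.0016112920709592442)) (array([ 0.41106558, -0.32076976,  0.05358036]), np.float64(0.0006405058533407581))
rod x in board 0.0006128346054825935 0.001304516184588888
[ 0.54165107 -0.12308198  0.056     ] y 0.05307052362798067 x -3.909433649382161e-05
[ 0.51821443 -0.10689125  0.068     ] y 0.05370961503369211 x -0.028517277610940972
tri jockey top (array([ 0.56306814, -0.10879066,  0.05534619]), np.float64(0.0006848841021210751)) (array([ 0.53591344, -0.14979359,  0.05586801]), np.float64(0.0017874840362795267))
0.3
```

```bash
cat >> h.py <<'E'
u=np.array([.5500,.8352,0]);n=np.array([.8352,-.5500,0]);M=np.array([.5125,-.1674,0])
def W(x,y,tip): return M+x*n+y*u+[0,0,tip+.017]
def go(P):
    s=robot.observe();R=Ro.from_euler('xyz',s['tool_rot']).as_matrix()
    return (R.T@(P-s['tool_pos'])/.06).round(3)
def st():
    s=robot.observe();p=s['tool_pos']-M
    print('t',s['time'],'bx',(p@n).round(4),'by',(p@u).round(4),'tip',(p[2]-.017).round(4),'F n,u,z',np.round([s['contact_force']@n,s['contact_force']@u,s['contact_force'][2]],2),'yaw',s['tool_rot'],s['opening'])
E
python3 - <<'E'
from h import *
print(robot.tip_extent,go(np.array([.42,.25,.243])),go(W(.006,0,.15)));st()
E
```

```text
0.017 [-5.512 -2.749  0.01 ] [-9.079 -9.     1.279]
t 0.3 bx -0.671 by 0.3607 tip 0.2265 F n,u,z [ 1.27 -0.36 -0.91] yaw [-3.14115451e+00 -2.05497005e-05  2.85081998e+00] 0.09211661684133882
```

Call:
step_arm([
  [[-0.9,-0.45,0],0.18],
  [[-1.8,-0.9,0],0.36],
  [[-2.75,-1.35,0],0.54],
  [[-3.65,-1.8,0],0.72],
  [[-4.6,-2.3,0],0.9],
  [[-5.4,-2.8,0],1.08],
  [[-6.0,-3.6,0.1],1.26],
  [[-6.6,-4.5,0.2],1.44],
  [[-7.1,-5.4,0.3],1.62],
  [[-7.6,-6.3,0.4],1.8],
], hand=255, squeeze=5)

```text
time: 1.55
tool_pos: [0.4789, 0.0099, 0.2198]
tool_rot: [3.141, -0.0, 1.045]
contact_force: [1.1, -0.3, 0.6]
opening: 0.0008
grip_force: 0.0
```

```bash
python3 - <<'E'
from h import *
st();print(go(W(.006,-.002,.12)),'spin',robot.observe()['tool_rot'][2]-np.radians(56.63))
E
```

```text
t 1.55 bx -0.1256 by 0.1296 tip 0.2028 F n,u,z [1.11 0.33 0.58] yaw [ 3.14112531e+00 -4.13120911e-04  1.04486694e+00] 0.000789235569117351
[-2.313  2.065  1.38 ] spin 0.056486982235149474
```

Call:
step_arm([
  [[-0.6,0.5,0.3],0.06],
  [[-1.2,1.0,0.6],0.06],
  [[-1.8,1.5,1.0],0.06],
  [[-2.3,2.05,1.38],0.06],
  [[-2.3,2.05,1.38],0.06],
  [[-2.3,2.05,1.38],0.06],
])

```text
time: 2.3
tool_pos: [0.5165, -0.1686, 0.1371]
tool_rot: [-3.141, -0.0, 0.99]
contact_force: [-0.1, -0.4, 0.5]
opening: 0.0007
grip_force: 0.0
```

```bash
python3 - <<'E'
from h import *
st();print(go(W(.006,-.002,.0495)),'spin',robot.observe()['tool_rot'][2]-np.radians(56.63))
b=cam('scene');cv2.imwrite('pics/s1.png',cv2.convertScaleAbs(cv2.resize(b['pixels'][130:290,185:445,::-1],(780,480),interpolation=2),alpha=1.6))
E
```

```text
t 2.3 bx 0.004 by 0.0012 tip 0.1201 F n,u,z [ 0.19 -0.4   0.45] yaw [-3.14073695e+00 -3.03117927e-04  9.90417421e-01] 0.0006591775443666262
[-0.054  0.034  1.176] spin 0.002037465235464442
```

View pics/s1.png

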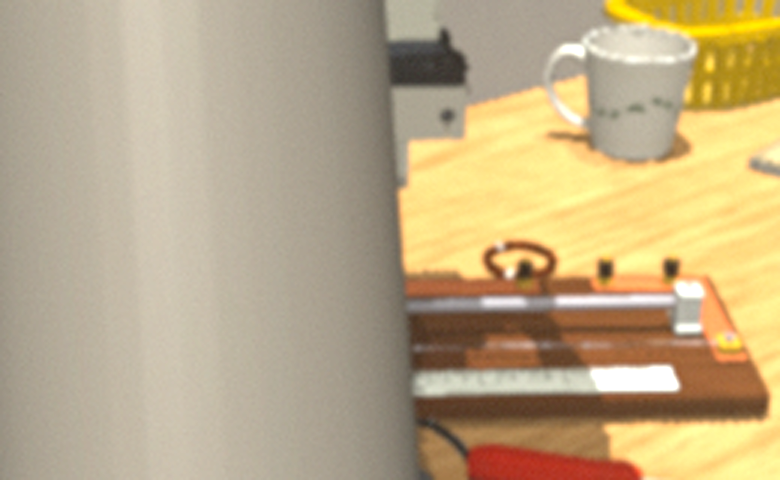

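The arm hides the jockey in the scene view; the right-hand stop at (688,305) and the coil are still visible. Next I descend beside the right face.

Call:
step_arm([
  [[-0.05,0.03,0.5],0],
  [[-0.05,0.03,0.9],0],
  [[-0.05,0.03,1.17],0],
  [[-0.05,0.03,1.17],0],
  [[-0.05,0.03,1.17],0],
])

```text
time: 2.98
tool_pos: [0.5173, -0.1725, 0.0679]
tool_rot: [3.14, -0.0, 0.991]
contact_force: [-0.2, -0.1, 0.2]
opening: 0.0002
grip_force: 0.0
```

```bash
python3 - <<'E'
from h import *
st();print(go(W(.006,.105,.0495)))
c=cam('top');cv2.imwrite('pics/t1.png',cv2.convertScaleAbs(cv2.resize(c['pixels'][105:305,170:410,::-1],(720,600),interpolation=2),alpha=1.8))
E
```

```text
t 2.975 bx 0.0068 by -0.0016 tip 0.0509 F n,u,z [-0.1  -0.13  0.21] yaw [ 3.13985449e+00 -3.08008840e-04  9.91332922e-01] 0.00023946517568105132
[ 1.776 -0.008  0.024]
```

View pics/t1.png

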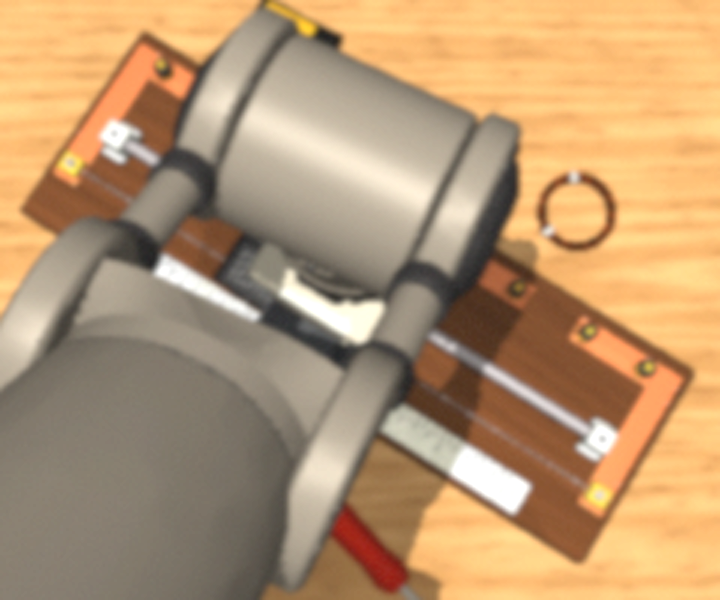

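The arm covers the jockey from above too, but the finger at about (330,310) sits clear to the right of the block. Now I push left.

Call:
step_arm([
  [[0.1,0,0.02],0],
  [[0.2,0,0.02],0],
  [[0.26,0,0.02],0],
  [[0.32,0,0.02],0],
  [[0.38,0,0.02],0],
  [[0.46,0,0.02],0],
  [[0.54,0,0.02],0],
  [[0.62,0,0.02],0],
  [[0.72,0,0.02],0],
  [[0.82,0,0.02],0],
])

```text
time: 4.28
tool_pos: [0.5439, -0.131, 0.0657]
tool_rot: [3.142, -0.0, 0.991]
contact_force: [-0.2, -0.9, -0.1]
opening: 0.0006
grip_force: 0.3
```

```bash
python3 - <<'E'
from h import *
st();print(go(W(.006,.107,.0495)))
E
```

```text
t 4.275 bx 0.0062 by 0.0477 tip 0.0487 F n,u,z [ 0.35 -0.84 -0.14] yaw [ 3.14154596e+00 -1.34201438e-04  9.90820367e-01] 0.0006282086300084384
[ 0.989 -0.    -0.014]
```

Contact shows about 0.8 N along the rod. I keep pushing and slow down at the end.

Call:
step_arm([
  [[0.12,0,0],0],
  [[0.24,0,0],0],
  [[0.36,0,0],0],
  [[0.48,0,0],0],
  [[0.6,0,0],0],
  [[0.7,0,0],0],
  [[0.8,0,0],0],
  [[0.87,0,0],0],
  [[0.93,0,0],0],
  [[0.96,0,0],0],
])

```text
time: 5.52
tool_pos: [0.5753, -0.083, 0.0657]
tool_rot: [-3.142, -0.0, 0.991]
contact_force: [0.1, -0.8, 0.6]
opening: 0.0005
grip_force: 0.3
```

```bash
python3 - <<'E'
from h import *
st();print(go(W(.006,.1155,.0495)))
E
```

```text
t 5.525 bx 0.006 by 0.105 tip 0.0487 F n,u,z [ 0.52 -0.59  0.59] yaw [-3.14159130e+00 -1.21158745e-04  9.90877906e-01] 0.0005354714742497677
[ 0.175  0.    -0.014]
```

Call:
step_arm([
  [[0.03,0,0],0],
  [[0.06,0,0],0],
  [[0.09,0,0],0],
  [[0.11,0,0],0],
  [[0.13,0,0],0],
  [[0.13,0,0],0],
])

```text
time: 6.28
tool_pos: [0.5795, -0.0765, 0.0657]
tool_rot: [-3.142, -0.0, 0.991]
contact_force: [-0.6, -1.4, 0.5]
opening: 0.0008
grip_force: 0.0
```

```bash
python3 - <<'E'
from h import *
st()
E
```

```text
t 6.275 bx 0.006 by 0.1127 tip 0.0487 F n,u,z [ 0.24 -1.46  0.54] yaw [-3.14155553e+00 -1.85250141e-04  9.90879060e-01] 0.0008290570482949603
```

Call:
step_arm([
  [[0.015,0,0],0],
  [[0.015,0,0],0],
])

```text
time: 6.52
tool_pos: [0.5797, -0.0762, 0.0656]
tool_rot: [-3.141, 0.001, 0.991]
contact_force: [-2.0, -4.4, -0.0]
opening: 0.0005
grip_force: 1.7
```

Call:
step_arm([
  [[0.015,0,0],0],
  [[0.015,0,0],0],
])

```text
time: 6.78
tool_pos: [0.5797, -0.0761, 0.0656]
tool_rot: [-3.141, 0.002, 0.991]
contact_force: [-3.9, -5.5, 1.1]
opening: 0.0004
grip_force: 3.6
```

```bash
python3 - <<'E'
from h import *
st()
E
```

```text
t 6.775 bx 0.0059 by 0.1132 tip 0.0486 F n,u,z [-0.24 -6.79  1.11] yaw [-3.14090181e+00  1.86924115e-03  9.90932687e-01] 0.0003922262318188265
```

The position has stopped and the force has risen to 6.8 N, so the jockey is on the left stop. I back off, rise, and go over the key.

Call:
step_arm([
  [[-0.1,0,0],0],
  [[-0.25,0,0],0],
  [[-0.25,0,-0.3],0],
  [[-0.25,0,-0.6],0],
  [[-0.25,0,-0.75],0],
  [[0,-0.3,-0.75],0],
  [[0.3,-0.6,-0.75],0],
  [[0.59,-0.6,-0.75],0],
  [[0.59,-0.6,-0.75],0],
])

```text
time: 7.9
tool_pos: [0.5704, -0.0244, 0.1104]
tool_rot: [3.141, -0.0, 0.993]
contact_force: [-0.5, -0.7, -0.4]
opening: 0.0006
grip_force: 0.0
```

```bash
python3 - <<'E'
from h import *
st();print(go(W(-.030,.1485,.070)))
for k in('top','scene'):
    c=cam(k);print(k,proj(c,W(-.030,.1485,.051)),proj(c,W(0,.1485,.039)))
    a=c['pixels'][:,:,::-1]; q=proj(c,W(-.03,.13,.05)).astype(int)
    x,y=max(q[0]-60,0),max(q[1]-50,0);b=cv2.resize(a[y:y+100,x:x+130],(390,300),interpolation=2)
    o=b if k=='top' else np.hstack([o,b]);print(x,y)
cv2.imwrite('pics/k.png',cv2.convertScaleAbs(o,alpha=2))
E
```

```text
t 7.9 bx -0.0303 by 0.1513 tip 0.0934 F n,u,z [-0.06 -0.85 -0.4 ] yaw [ 3.14131513e+00 -2.86402555e-04  9.93066511e-01] 0.0005834284002724761
[-0.046  0.004  0.39 ]
top [213.19288398 169.51057578] [223.08233967 157.87496581]
161 124
scene [232.14978032 228.60777265] [234.85293237 226.29266602]
182 178
```

View pics/k.png

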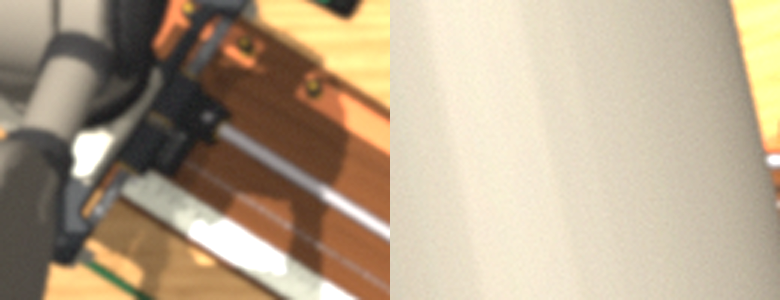

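The top crop shows the jockey's right face at crop (222,120), about where it should be at the left stop. The scene view is blocked. Now I descend onto the key.

Call:
step_arm([
  [[-0.04,0,0.1],0],
  [[-0.04,0,0.2],0],
  [[-0.04,0,0.3],0],
  [[-0.04,0,0.36],0],
  [[-0.04,0,0.36],0],
  [[-0.04,0,0.36],0],
])

```text
time: 8.75
tool_pos: [0.5686, -0.0278, 0.0892]
tool_rot: [3.141, -0.0, 0.991]
contact_force: [0.1, -0.8, 0.1]
opening: 0.0004
grip_force: 0.0
```

```bash
python3 - <<'E'
from h import *
st();print(go(W(-.030,.1485,.062)))
E
```

```text
t 8.75 bx -0.03 by 0.1474 tip 0.0722 F n,u,z [ 0.51 -0.68  0.14] yaw [ 3.14130478e+00 -2.35960046e-04  9.90857066e-01] 0.0004092950599950068
[ 0.018 -0.001  0.17 ]
```

Call:
step_arm([
  [[0,0,0.04],0],
  [[0,0,0.07],0],
  [[0,0,0.1],0],
  [[0,0,0.13],0],
  [[0,0,0.16],0],
  [[0,0,0.17],0],
  [[0,0,0.17],0],
  [[0,0,0.17],0],
])

```text
time: 9.75
tool_pos: [0.5685, -0.0278, 0.079]
tool_rot: [3.141, -0.0, 0.991]
contact_force: [0.2, 0.0, 3.5]
opening: 0.0005
grip_force: 1.5
```

```bash
python3 - <<'E'
from h import *
for i in range(3): st();cam('top')
print(go(W(-.030,-.150,.062)))
E
```

```text
t 9.75 bx -0.03 by 0.1474 tip 0.062 F n,u,z [0.19 0.14 3.5 ] yaw [ 3.14148901e+00 -1.64760007e-04  9.90829642e-01] 0.00046362434761716855
t 9.8 bx -0.0301 by 0.1474 tip 0.062 F n,u,z [-1.43 -0.11  3.34] yaw [ 3.14145735e+00 -1.86599751e-04  9.90859958e-01] 0.00046738329970460156
t 9.85 bx -0.03 by 0.1474 tip 0.062 F n,u,z [-1.07  0.26  3.03] yaw [ 3.14140721e+00 -2.13195228e-04  9.90747634e-01] 0.0006762243548596543
[-4.956e+00 -1.000e-02 -1.000e-03]
```

Key is at 6 mm with about 3.3 N. I start the stroke.

Call:
step_arm([
  [[-0.04,0,0],0],
  [[-0.1,0,0],0],
  [[-0.18,0,0],0],
  [[-0.3,0,0],0],
  [[-0.45,0,0],0],
  [[-0.6,0,0],0],
  [[-0.75,0,0],0],
  [[-0.9,0,0],0],
  [[-1.05,0,0],0],
  [[-1.2,0,0],0],
])

```text
time: 11.15
tool_pos: [0.5286, -0.0886, 0.0789]
tool_rot: [-3.142, -0.0, 0.991]
contact_force: [0.6, 1.1, 3.4]
opening: 0.0006
grip_force: 1.5
```

```bash
python3 - <<'E'
from h import *
st();print(go(W(-.030,-.140,.062)))
E
```

```text
t 11.15 bx -0.0299 by 0.0747 tip 0.0619 F n,u,z [-0.1   1.2   3.43] yaw [-3.14158234e+00 -8.19280244e-05  9.90795148e-01] 0.0006078355322105025
[-3.579e+00 -1.000e-02 -2.000e-03]
```

Call:
step_arm([
  [[-0.15,0,0],0],
  [[-0.3,0,0],0],
  [[-0.45,0,0],0],
  [[-0.6,0,0],0],
  [[-0.75,0,0],0],
  [[-0.9,0,0],0],
  [[-1.05,0,0],0],
  [[-1.2,0,0],0],
  [[-1.35,0,0],0],
  [[-1.5,0,0],0],
])

```text
time: 12.4
tool_pos: [0.4793, -0.1638, 0.0789]
tool_rot: [-3.142, -0.0, 0.991]
contact_force: [0.4, 1.4, 2.7]
opening: 0.0005
grip_force: 1.5
```

Call:
step_arm([
  [[-0.15,0,0],0],
  [[-0.3,0,0],0],
  [[-0.45,0,0],0],
  [[-0.6,0,0],0],
  [[-0.75,0,0],0],
  [[-0.9,0,0],0],
  [[-1.05,0,0],0],
  [[-1.2,0,0],0],
  [[-1.35,0,0],0],
  [[-1.5,0,0],0],
])

```text
time: 13.65
tool_pos: [0.43, -0.2391, 0.0789]
tool_rot: [-3.142, -0.0, 0.991]
contact_force: [0.9, 0.6, 2.9]
opening: 0.0006
grip_force: 1.5
```

```bash
python3 - <<'E'
from h import *
st();print(go(W(-.030,-.152,.062)))
E
```

```text
t 13.65 bx -0.0295 by -0.1053 tip 0.0619 F n,u,z [0.4  0.94 2.87] yaw [-3.14158744e+00 -9.15981017e-05  9.90760116e-01] 0.0006311767876027306
[-0.779 -0.01  -0.002]
```

Call:
step_arm([
  [[-0.14,0,0],0],
  [[-0.26,0,0],0],
  [[-0.38,0,0],0],
  [[-0.48,0,0],0],
  [[-0.57,0,0],0],
  [[-0.63,0,0],0],
  [[-0.67,0,0],0],
  [[-0.7,0,0],0],
  [[-0.73,0,0],0],
])

```text
time: 14.78
tool_pos: [0.4063, -0.2752, 0.0789]
tool_rot: [-3.142, -0.0, 0.991]
contact_force: [0.1, 0.6, 3.5]
opening: 0.0006
grip_force: 1.5
```

```bash
python3 - <<'E'
from h import *
st();cam('top');st()
E
```

```text
t 14.775 bx -0.0294 by -0.1485 tip 0.0619 F n,u,z [-0.24  0.61  3.52] yaw [-3.14155738e+00 -1.15804518e-04  9.90909537e-01] 0.0005643968929630132
t 14.825 bx -0.0294 by -0.1486 tip 0.0619 F n,u,z [ 0.46 -0.58  3.7 ] yaw [-3.14156663e+00 -3.37993624e-05  9.90881715e-01] 0.0001477397348301017
```

Call:
step_arm([
  [[-0.02,0,0],0],
  [[-0.04,0,0],0],
  [[-0.06,0,0],0],
  [[-0.08,0,0],0],
])

```text
time: 15.32
tool_pos: [0.4037, -0.2792, 0.0789]
tool_rot: [3.142, -0.0, 0.991]
contact_force: [1.9, 1.7, 3.0]
opening: 0.0004
grip_force: 1.5
```

Call:
step_arm([
  [[-0.02,0,0],0],
  [[-0.04,0,0],0],
  [[-0.06,0,0],0],
])

```text
time: 15.7
tool_pos: [0.4017, -0.2823, 0.0788]
tool_rot: [3.142, -0.0, 0.991]
contact_force: [1.3, 1.9, 3.2]
opening: 0.0006
grip_force: 1.5
```

```bash
python3 - <<'E'
from h import *
for i in range(3): st();cam('top')
E
```

```text
t 15.7 bx -0.0293 by -0.1569 tip 0.0618 F n,u,z [0.03 2.34 3.16] yaw [ 3.14155390e+00 -1.66785638e-04  9.90854906e-01] 0.0005779729598498442
t 15.75 bx -0.0293 by -0.157 tip 0.0619 F n,u,z [0.38 1.71 2.97] yaw [ 3.14152924e+00 -7.07090999e-05  9.90765074e-01] 0.0008287104936461475
t 15.8 bx -0.0293 by -0.157 tip 0.0619 F n,u,z [-0.52  2.27  2.77] yaw [ 3.14152175e+00 -5.69417935e-05  9.90704331e-01] 0.0003455442343439804
```

Drag is up to about 2 N, so the jockey is probably at the stop and the finger is sliding in the saddle. I creep on to the lip to make sure.

Call:
step_arm([
  [[-0.02,0,0],0],
  [[-0.04,0,0],0],
  [[-0.05,0,0],0],
])

```text
time: 16.23
tool_pos: [0.4, -0.2848, 0.0788]
tool_rot: [-3.142, -0.0, 0.991]
contact_force: [2.0, 1.9, 1.8]
opening: 0.0002
grip_force: 2.0
```

Call:
step_arm([
  [[-0.015,0,0],0],
  [[-0.03,0,0],0],
  [[-0.03,0,0],0],
])

```text
time: 16.6
tool_pos: [0.3996, -0.2854, 0.0788]
tool_rot: [-3.142, -0.002, 0.99]
contact_force: [4.8, 6.4, 3.5]
opening: 0.0006
grip_force: 5.1
```

The finger is on the lip with about 8 N, so the jockey is hard on the right stop. I ease most of the load off and lift straight up.

Call:
step_arm([
  [[0.013,0,0],0],
  [[0.013,0,-0.05],0],
  [[0.013,0,-0.1],0],
  [[0.013,0,-0.15],0],
  [[0.013,0,-0.2],0],
  [[0.013,0,-0.4],0],
  [[0.013,0,-0.8],0],
  [[0.013,0,-1.5],0],
  [[0.013,0,-2.3],0],
  [[0.013,0,-2.8],0],
])

```text
time: 17.85
tool_pos: [0.3996, -0.2862, 0.2501]
tool_rot: [3.138, 0.001, 0.991]
contact_force: [1.1, 0.1, 0.4]
opening: 0.0005
grip_force: 0.0
```

Call:
step_arm([
  [[0.9,-0.4,0],0],
  [[1.8,-0.8,0],0],
  [[2.7,-1.2,0],0],
  [[3.6,-1.6,0],0],
  [[4.5,-2.0,0],0],
  [[5.4,-2.3,0],0],
  [[6.3,-2.6,0],0],
  [[7.0,-2.8,0],0],
  [[7.0,-2.8,0],0],
  [[7.0,-2.8,0],0],
])

```text
time: 19.1
tool_pos: [0.4889, 0.1572, 0.2472]
tool_rot: [3.141, 0.001, 0.991]
contact_force: [-0.2, -0.3, -0.4]
opening: 0.0008
grip_force: 0.0
```

```bash
python3 - <<'E'
from h import *
st();c=cam('top');a=c['pixels'][105:305,170:410,::-1]
cv2.imwrite('pics/fin.png',cv2.convertScaleAbs(cv2.resize(a,(720,600),interpolation=2),alpha=1.8))
E
```

```text
t 19.1 bx -0.1982 by 0.2581 tip 0.2302 F n,u,z [ 0.   -0.3  -0.36] yaw [3.14128405e+00 5.34425875e-04 9.91055576e-01] 0.0008115748690270966
```

View pics/fin.png

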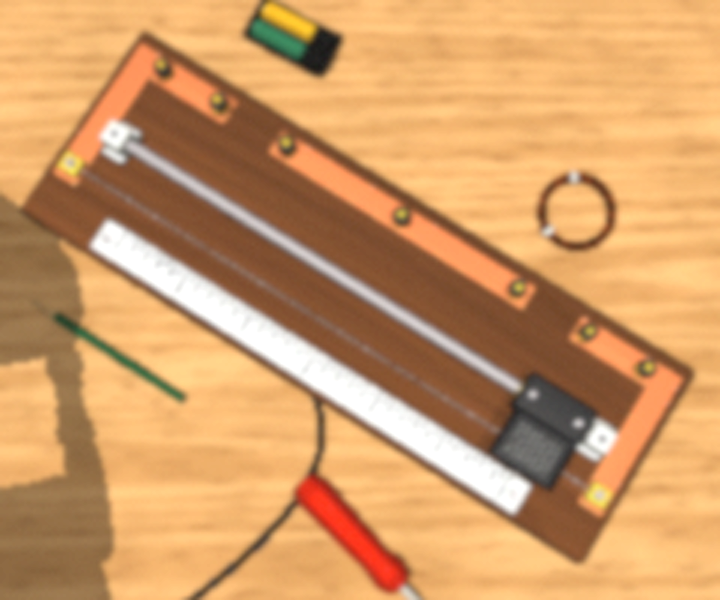

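The jockey sits against the right-hand stop, with its screws at (532,394) and (578,422). The board corners and the surrounding objects are where they were at the start. I'm handing it in.

```bash
python3 -c "
from cell import robot
print(robot.hand_in())"
```

```text
the job is handed in; nothing more can be done
None
```

The job is handed in: I pushed the jockey to the left stop with the key up, traced the whole wire to the right stop in one stroke with the key about 6 mm down, then released the key and left the jockey there; the final top view shows the bridge and the things round it unmoved.

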